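Tip a block battery onto its side on the leak-test board

ROBOT

A 7-joint arm with a two-finger parallel gripper is mounted at the origin on a cart in front of the work surface, level with it; the furniture and walls round the work are solid. World frame = base frame: x ahead of the robot, y to its left, z up, the work surface at z = 0. Lengths are in m, angles in rad, forces in N, time in s.
With the tool pointing down it reaches from about 0.425 to 0.825 m from the base axis. Payload 3.6 kg.
Tool frame: the origin (TCP) lies on the mounting face of the last link; the fingertips stand 173 mm ahead of it and the grasp point (between the pads) lies 155 mm ahead of it; z points along the fingers, y is the line along which they close (so a half turn about z gives the same grasp; the last joint's range is limited). The gripper opens to 85 mm and grips with 20 to 120 N. Pads are 22 mm wide; open, the fingers measure 114 mm over their backs; the gripper's body (76 mm by 85 mm) begins 54 mm behind the grasp point. The pads swing forward as they close: fully open they stand 13 mm farther back than shut.
Start: joints at [-0.026, 0.615, -0.013, 1.423, 0.008, 1.103, -0.04], TCP at [0.65, 0, 0.405] pointing down, gripper open.
Joint ranges: [-3.12, 3.12], [-0.3, 2.06], [-1.34, 1.32], [0.26, 2.42], [-1.36, 4.5], [0.01, 1.98], [-2.84, 2.84]. Speed limits (rad/s): [2.79, 2.79, 3.14, 3.14, 3.14, 3.14, 3.14].

INTERFACE

Orientations are given as a unit quaternion [x, y, z, w].
In Python, from station import readout, imaging, ctrl gives the robot as it stands. The module is installed in compiled form; this text tells all that it offers.
- The arm moves only by the tool carry_out, never from a script. Its argument "moves" is a list of rows, each a list of 7 numbers: the turn, a rotation vector about the tool's x, y, z in rad, then the shift along the tool's x, y, z in m, then the finger opening in m, from 0 to 0.0854. In form: [[rx, ry, rz, x, y, z, fingers], ...]. A call has 1 to 10 rows; each row is the pose to reach, as a shift and turn from the pose commanded when the call began, along the tool's axes at that moment; what a row does not reach only later rows make up. A row lasts 1/10 s, in which the tool goes at most 50 mm and 8.59 degrees, less where a joint would pass 70% of its speed; a pose out of reach is approached as far as the arm can. A call with a gripper value outside its range is refused whole. The fingers move at their own pace and stop on an object; "newtons" is the grip in N (left out, the last holds). Time passes only in rows, so rows that repeat a pose let the fingers close. It gives the time, the measured TCP pose, the force, the opening and the grip force at its end, in the units of the state.
- readout.observe(): the state, without advancing time (a new reading comes with each control period).
- imaging.capture(name): name is "scene" or "side" or "wrist"; returns a dict with "color" (420x560x3 uint8, red, green, blue), "z_map" (420x560 float32, m along the optical axis (not along the pixel's ray), 0 where there is no reading), "fx", "fy", "cx", "cy" (pixels), "view" (4x4, takes a point from world to camera coordinates). Camera axes: x right, y down, z forward; pixel columns grow to the right and rows downward; lengths in m; the calibration is good to about 2 mm. The wrist camera is an equidistant fisheye: a pixel r from the principal point sees the ray r / f radians off the axis. A picture is of the moment at which its call begins.
- ctrl.sign_off(): hands the job in; it is judged then, once.
The state is a dict: "t": time; "joint_positions": joint angles; "joint_velocities": joint speeds; "tau": joint torques, N m; "position": TCP position; "tool_rot": TCP orientation; "ft_force": force on the tool from outside, world axes, zero at the start; "ft_torque": the same for the moment, N m; "finger_gap": finger opening in m; "grasp_force": force on a finger pad.
Only numpy, scipy, OpenCV 4.12 (cv2) and the standard library are available. Lean on these libraries where they do the work, as an engineer would, in place of code of your own. Each camera call takes 0.05 s, during which the arm holds its last target. There are 200 camera calls.

TASK

Lay the small battery with the orange lid on its broad side on the leak-test board, terminals pointing away from you, for the lid-seal check. Do not pick it up: slide it along the table until its foot stands against the board's front edge, then push it near the top so that it tips over that edge and comes to lie flat on the rubber. Leave the blue-lidded and white-lidded batteries standing where they are, and end with the gripper clear.

Things in the scene. Friction and masses are not known exactly. Their poses are not given: they have to be found in the camera images.
- battery_orange: Battery to tip: grey block, orange lid, upright before the board. 47 mm thick (x, towards the board), 70 wide (y), 96 high (z) plus 6 mm tabs; 0.55 to 0.9 kg. Origin: centre of its underside. One of three in a row along the edge, far face 15 to 55 mm short of it, turned up to 0.15 rad from it. Slides upright if pushed below 25 mm; pushed high before it meets the edge, it topples early.
- test_board: Fixed board on the table: slab 150 mm deep (x), 440 wide (y), 15 high, black rubber on top, aluminium strip on its front edge, rail 12 thick and 27 high along the rear. Origin: middle of the front edge, at table height. x points to the rear (away from the robot within 0.2 rad), z up. The front edge is a 15 mm step over which a battery standing against it pivots when pushed near its top.
- battery_blue: Bystander, leave alone: the same battery with a blue lid, upright in another of the three places. Origin: centre of its underside. Neighbouring places are 130 to 150 mm apart along the board, centre to centre.
- battery_white: Bystander, leave alone: the same battery with a white lid, upright in another of the three places. Origin: centre of its underside.

How it is judged:
By the outcome, as a careful person would: the job done as asked, in the order asked, and still so for the second after the job is handed in, with the robot touching nothing.
It also fails if it takes over 32 s, if anything falls off the work surface, if the arm or the gripper's body presses on something with over 40 N, if the wrist force passes 120 N, or if a joint passes its speed limit or range.

## Working session

There is one attempt and no reset: what is moved stays moved. The work goes in short steps, Python scripts to look and compute and a tool call to move; the robot and the scene stay as the last step left them, time stands still between calls to the robot, and variables do not carry over. Pictures are saved under pics/ and viewed, at most 10 in all, crops included, and the job is handed in when it is done.

Besides the shell and the picture viewer there is one more tool, called by a JSON object that holds its "api" and its "payload", one argument or row to a line. carry_out: Moves the arm, as the interface text tells. Its arguments: {"type":"object","properties":{"moves":{"type":"array"},"newtons":{"type":"number"}},"required":["moves"]}

```bash
mkdir -p pics
cat > h.py <<'E'
import numpy as np, cv2
from station import readout, imaging, ctrl
from scipy.spatial.transform import Rotation as R
def cap(n,f=None):
    d=imaging.capture(n)
    if f: cv2.imwrite('pics/'+f,d['color'][:,:,::-1])
    return d
def cloud(d):
    z=d['z_map'].astype(float); v,u=np.mgrid[:z.shape[0],:z.shape[1]]
    p=np.stack([(u-d['cx'])/d['fx']*z,(v-d['cy'])/d['fy']*z,z],-1)
    T=np.linalg.inv(d['view']); return p@T[:3,:3].T+T[:3,3]
E
python3 - <<'E'
from h import *
d=cap('scene','a.png'); e=cap('side','b.png')
np.savez('s.npz',**d); np.savez('e.npz',**e)
s=readout.observe(); print(s['t'],s['position'],s['tool_rot'])
for q in(d,e): print(np.linalg.inv(q['view']).round(3).tolist())
cv2.imwrite('pics/ab.png',cv2.resize(np.hstack([d['color'],e['color']])[:,:,::-1],(800,300)))
E
```

```text
0.1 [6.49705698e-01 5.44553474e-05 4.03637045e-01] [ 0.70705715  0.70715543 -0.00083974 -0.0008305 ]
[[-0.811, -0.359, 0.462, 0.133], [-0.585, 0.526, -0.617, 0.687], [-0.021, -0.771, -0.637, 0.666], [0.0, 0.0, 0.0, 1.0]]
[[-0.992, -0.054, 0.114, 0.498], [-0.125, 0.551, -0.825, 0.791], [-0.019, -0.833, -0.553, 0.504], [0.0, 0.0, 0.0, 1.0]]
```

View pics/a.png

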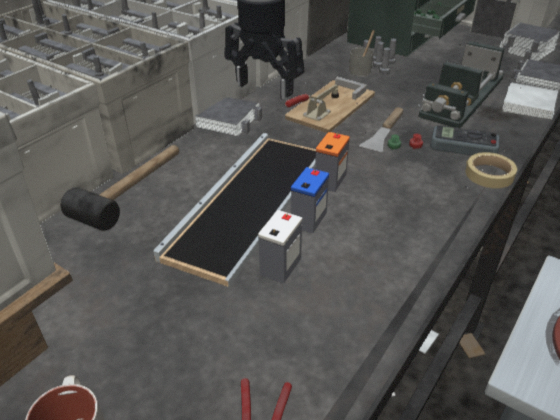

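View pics/b.png

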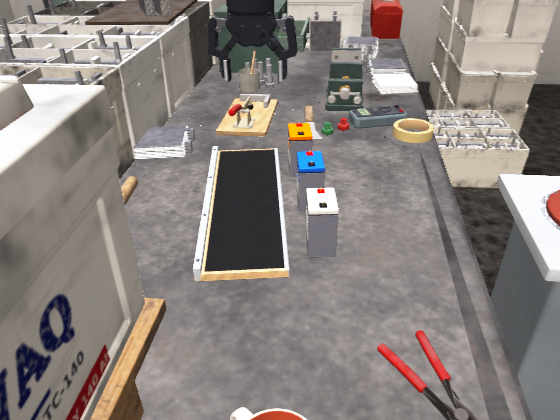

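The scene view shows orange at (333,145), blue at (310,183) and white at (281,228). The board lies to their left, and orange is at the far end of the row. Next I'll measure the poses.

Run:
```python
from h import *
for f in('s','e'):
    d=dict(np.load(f+'.npz')); P=cloud(d); hsv=cv2.cvtColor(d['color'],cv2.COLOR_RGB2HSV)
    Z=P[...,2]; near=(P[...,0]>.3)&(P[...,0]<.9)&(abs(P[...,1])<.45)
    top=near&(Z>.088)&(Z<.1)&(d['z_map']>0)
    n,l,st,c=cv2.connectedComponentsWithStats(top.astype(np.uint8))
    for i in range(1,n):
        if st[i,4]<60: continue
        p=P[l==i]; print(f,'px',c[i].round(),'n',st[i,4],'hue',np.median(hsv[l==i],0),'z',np.median(p[:,2]).round(4),end=' ')
        r=cv2.minAreaRect((p[:,:2]*1000).astype(np.float32)); print(np.round(r[0],1),np.round(r[1],1),round(r[2],1))
    # board rubber
    b=near&(Z>.008)&(Z<.022)&(d['z_map']>0)
    n,l,st,c=cv2.connectedComponentsWithStats(b.astype(np.uint8)); i=1+st[1:,4].argmax()
    p=P[l==i]; r=cv2.minAreaRect((p[:,:2]*1000).astype(np.float32)); print('board',r,np.median(p[:,2])); print(cv2.boxPoints(r).round(1).tolist())
    # front edge: for each y bin, min x of board slab
    for y in np.arange(-.3,.31,.05):
        q=p[abs(p[:,1]-y)<.006]
        if len(q)>5: print(round(y,2),np.percentile(q[:,0],[1,3,97,99]).round(4))
```

```text
s px [295. 100.] n 113 hue [  1. 151. 112.] z 0.0945 [ 747.5 -252.5] [75.3 17.1] 86.9
s px [332. 143.] n 512 hue [ 12. 177. 225.] z 0.0965 [ 582.2 -135.3] [47.  76.3] 9.2
s px [310. 181.] n 678 hue [110.  181.5 215. ] z 0.0964 [ 5.503e+02 -2.000e-01] [47.3 73.5] 9.3
s px [280. 227.] n 908 hue [105.   4. 237.] z 0.0965 [521.6 135.8] [47.3 74.6] 7.0
board ((678.0042114257812, 21.938201904296875), (150.92489624023438, 443.761962890625), 9.842820167541504) 0.016035908862258363
[[565.7000122070312, 227.6999969482422], [641.5999755859375, -209.60000610351562], [790.2999877929688, -183.8000030517578], [714.4000244140625, 253.5]]
-0.2 [0.6583 0.6598 0.706  0.7187]
-0.15 [0.6334 0.6348 0.7737 0.7745]
-0.1 [0.6376 0.6401 0.7651 0.7663]
-0.05 [0.6265 0.6295 0.7548 0.756 ]
-0.0 [0.6065 0.6082 0.7462 0.7474]
0.05 [0.6058 0.6087 0.7372 0.7383]
0.1 [0.5982 0.6004 0.7296 0.7308]
0.15 [0.5801 0.5812 0.7202 0.722 ]
0.2 [0.5715 0.5727 0.7113 0.7128]
0.25 [0.669  0.6728 0.7141 0.7146]
e px [234. 110.] n 76 hue [  1.  194.5 192. ] z 0.0942 [ 748.6 -253.4] [79.6 16. ] 88.2
e px [299. 131.] n 368 hue [ 23. 255. 255.] z 0.0966 [ 582.5 -133.5] [46.8 73.9] 9.9
e px [310. 161.] n 515 hue [101. 223. 255.] z 0.0964 [550.2   0.9] [47.2 73.8] 9.3
e px [321. 201.] n 760 hue [  0.   0. 255.] z 0.0965 [521.7 137.9] [46.5 70.8] 7.9
board ((678.452880859375, 21.917694091796875), (149.90968322753906, 445.4796447753906), 9.979466438293457) 0.015917414826277038
[[566.0, 228.3000030517578], [643.2000122070312, -210.39999389648438], [790.9000244140625, -184.5], [713.7000122070312, 254.3000030517578]]
-0.2 [0.6434 0.6437 0.7027 0.7045]
-0.15 [0.6361 0.6385 0.7704 0.7726]
-0.1 [0.6255 0.6273 0.7621 0.764 ]
-0.05 [0.6172 0.6206 0.7511 0.7547]
-0.0 [0.609  0.612  0.7456 0.7474]
0.05 [0.599  0.6023 0.7368 0.7385]
0.1 [0.5912 0.5935 0.727  0.729 ]
0.15 [0.5813 0.5844 0.7164 0.7196]
0.2 [0.572  0.575  0.7092 0.7114]
0.25 [0.6687 0.6737 0.7133 0.7139]
```

```bash
cat >> h.py <<'E'
yaw=np.radians(9.9); n=np.array([np.cos(yaw),np.sin(yaw),0]); t=np.array([-n[1],n[0],0]); up=np.array([0,0,1.])
C0=np.array([.5824,-.1344,0])
def pose(nc,tc,z,th,L=.173,sg=1):
    "TCP pose with fingertips at board coords (nc,tc,z)"
    zt=np.sin(th)*n-np.cos(th)*up; yt=sg*t; xt=np.cross(yt,zt)
    p=nc*n+tc*t+z*up
    return p-L*zt, np.stack([xt,yt,zt],1)
def rel(base,tgt):
    return np.r_[R.from_matrix(base[1].T@tgt[1]).as_rotvec(), base[1].T@(tgt[0]-base[0])].round(4)
E
python3 - <<'E'
from h import *
s=readout.observe(); B=(np.array(s['position']),R.from_quat(s['tool_rot']).as_matrix())
nc,tc=C0@n,C0@t; print(nc,tc,B)
for sg in(1,-1):
  p=pose(nc-.0235-.035,tc,.10,np.radians(40),sg=sg); print(p[0],rel(B,p).tolist())
E
```

```text
0.5506204004749877 -0.23253020143792974 (array([6.49705698e-01, 5.44553474e-05, 4.03637045e-01]), array([[-1.39005486e-04,  9.99997201e-01, -2.36207658e-03],
       [ 9.99999990e-01,  1.38974630e-04, -1.32272879e-05],
       [-1.28989821e-05, -2.36207840e-03, -9.99997210e-01]]))
[ 0.41522472 -0.16357676  0.23252569] [-0.6075, -0.5113, -1.6638, -0.1636, -0.2341, 0.1717]
[ 0.41522472 -0.16357676  0.23252569] [-0.4886, 0.5805, 1.3365, -0.1636, -0.2341, 0.1717]
```

{"api": "carry_out", "payload": {
  "moves": [
    [-0.489,0.58,1.336,-0.164,-0.234,0.1,0.04],
    [-0.489,0.58,1.336,-0.164,-0.234,0.1,0.04],
    [-0.489,0.58,1.336,-0.164,-0.234,0.1,0.04],
    [-0.489,0.58,1.336,-0.164,-0.234,0.1,0.04],
    [-0.489,0.58,1.336,-0.164,-0.234,0.1,0.04],
    [-0.489,0.58,1.336,-0.164,-0.234,0.1,0.04],
    [-0.489,0.58,1.336,-0.164,-0.234,0.1,0.04],
    [-0.489,0.58,1.336,-0.164,-0.234,0.1,0.04],
    [-0.489,0.58,1.336,-0.164,-0.234,0.172,0.04],
    [-0.489,0.58,1.336,-0.164,-0.234,0.172,0.04]
  ]
}}

```text
t: 1.1
position: [0.4367, -0.1918, 0.2828]
tool_rot: [0.943, 0.153, 0.292, -0.048]
ft_force: [1.3, -0.6, 0.0]
finger_gap: 0.0401
grasp_force: 0.0
```

```bash
cat > st.py <<'E'
from h import *
s=readout.observe(); B=(np.array(s['position']),R.from_quat(s['tool_rot']).as_matrix())
tip=B[0]+.173*B[1][:,2]
print('t',s['t'],'p',B[0].round(4),'tip n,t,z',(tip@n).round(4),(tip@t).round(4),tip[2].round(4),'tilt',np.degrees(np.arccos(-B[1][2,2])).round(1),'q',np.round(s['joint_positions'],2),'f',np.round(s['ft_force'],1),'gap',s['finger_gap'])
E
python3 st.py
```

```text
t 1.1 p [ 0.4367 -0.1918  0.2828] tip n,t,z 0.4941 -0.2493 0.1402 tilt 34.5 q [ 0.97  0.62 -0.72  2.19 -1.36  0.01  0.55] f [ 1.3 -0.6  0. ] gap 0.04007700908804045
```

```bash
cat > kin.py <<'E'
from h import *
Rz=lambda a:R.from_euler('z',a).as_matrix(); Ry=lambda a:R.from_euler('y',a).as_matrix()
def rots(q):
    M=np.eye(3); out=[]
    for i,a in enumerate(q):
        M=M@(Ry(a) if i in(1,3,5) else Rz(a)); out.append(M)
    return out
def A(q):  # unknowns: d1(z), a(z after2), ae(x after 2), b(z after4), be(x after 4), c(z after 6), ce(x after 6)
    r=rots(q); return np.stack([[0,0,1],r[1][:,2],r[2][:,0],r[3][:,2],r[3][:,0],r[5][:,2],r[5][:,0]],1)
E
cat > pr.py <<'E'
from kin import *
import json,os
s=readout.observe(); L=json.load(open('log.json')) if os.path.exists('log.json') else [[[-0.026,0.615,-0.013,1.423,0.008,1.103,-0.04],[.65,0,.405]]]
L.append([list(map(float,s['joint_positions'])),list(map(float,s['position']))]); json.dump(L,open('log.json','w'))
q=L[-1][0]; Q=R.from_quat(s['tool_rot']).as_matrix()
print((rots(q)[-1].T@Q).round(3).tolist())
M=np.vstack([A(l[0]) for l in L]); y=np.hstack([l[1] for l in L])
for cols in([0,1,3,5],list(range(7))):
    x,res,rk,sv=np.linalg.lstsq(M[:,cols],y,rcond=None); print(cols,x.round(4),np.abs(M[:,cols]@x-y).max().round(4),sv.round(2))
E
python3 pr.py
```

```text
[[-0.494, 0.8, -0.341], [-0.864, -0.494, 0.094], [-0.094, 0.341, 0.935]]
[0, 1, 3, 5] [ 0.9877 -0.0339  0.7091  0.1785] 0.0572 [2.47 1.26 0.44 0.34]
[0, 1, 2, 3, 4, 5, 6] [-1.8858  3.5199 -1.6041  1.4898  0.553   0.3441  1.1524] 0.0 [2.75 2.19 1.12 0.51 0.37 0.01]
```

{"api": "carry_out", "payload": {
  "moves": [
    [0,0.1,0,0,0,0,0.04],
    [0,0.2,0,0,0,-0.03,0.04],
    [0,0.2,0,0,0,-0.03,0.04]
  ]
}}

```text
t: 1.4
position: [0.4254, -0.2175, 0.3258]
tool_rot: [0.913, 0.145, 0.376, -0.07]
ft_force: [1.0, -1.0, -1.0]
finger_gap: 0.0395
grasp_force: 0.0
```

```bash
python3 pr.py; python3 st.py
```

```text
[[-0.401, 0.799, -0.448], [-0.91, -0.401, 0.1], [-0.1, 0.448, 0.889]]
[0, 1, 3, 5] [ 0.8982 -0.0516  0.708   0.0575] 0.0746 [3.04 1.46 0.59 0.53]
[0, 1, 2, 3, 4, 5, 6] [ 0.4073 -1.4252  1.9778  0.0386 -0.2542 -2.0934  0.2913] 0.0377 [3.34 2.61 1.58 0.63 0.43 0.1  0.01]
t 1.4 p [ 0.4254 -0.2175  0.3258] tip n,t,z 0.5022 -0.267 0.2035 tilt 45.0 q [ 1.26  0.66 -1.02  2.17 -1.36  0.01  0.62] f [ 1. -1. -1.] gap 0.03950563675629007
```

```bash
cat > fit.py <<'E'
from kin import *
import json,itertools
L=json.load(open('log.json'))
Qs=[[.70705715,.70715543,-.00083974,-.0008305],[.943,.153,.292,-.048]]
s=readout.observe(); Qs.append(s['tool_rot']); Qs=[R.from_quat(q).as_matrix() for q in Qs]
res=[]
for sg in itertools.product([1,-1],repeat=7):
    for al in (0,np.pi/2,np.pi): # const j5 offset
        T=[]
        for l,Q in zip(L,Qs):
            q=np.array(l[0])*sg; q[4]+=al; T.append(rots(q)[-1].T@Q)
        e=max(np.linalg.norm(T[0]-T[1]),np.linalg.norm(T[0]-T[2])); res.append((e,sg,al,T[0].round(2).tolist()))
res.sort(key=lambda r:r[0]); [print(r) for r in res[:5]]
E
python3 fit.py
```

```text
(np.float64(0.004272430087662584), (-1, 1, -1, 1, -1, -1, -1), 3.141592653589793, [[0.0, 1.0, -0.0], [-1.0, 0.0, 0.0], [0.0, 0.0, 1.0]])
(np.float64(0.0042724300876626235), (-1, 1, -1, 1, -1, 1, -1), 0, [[-0.0, -1.0, 0.0], [1.0, -0.0, -0.0], [0.0, 0.0, 1.0]])
(np.float64(0.33161953064403077), (1, -1, 1, -1, -1, -1, -1), 1.5707963267948966, [[0.48, -0.76, 0.43], [-0.02, 0.48, 0.88], [-0.88, -0.43, 0.22]])
(np.float64(0.6310939984708928), (1, 1, 1, 1, -1, -1, 1), 3.141592653589793, [[0.01, 1.0, -0.0], [-1.0, 0.01, -0.01], [-0.01, 0.0, 1.0]])
(np.float64(0.6310939984708929), (1, 1, 1, 1, -1, 1, 1), 0, [[-0.01, -1.0, 0.0], [1.0, -0.01, 0.01], [-0.01, 0.0, 1.0]])
```

```bash
cat >> kin.py <<'E'
SG=np.array([-1,1,-1,1,-1,1,-1]); TL=np.array([[0,-1,0],[1,0,0],[0,0,1.]])
import json
L=json.load(open('log.json'))
M=np.vstack([A(np.array(l[0])*SG) for l in L]); Y=np.hstack([l[1] for l in L]); cols=[0,1,3,5]
X=np.linalg.lstsq(M[:,cols],Y,rcond=None)[0]; ERR=np.abs(M[:,cols]@X-Y).max()
lo=np.array([-3.12,-.3,-1.34,.26,-1.36,.01,-2.84])+.02; hi=np.array([3.12,2.06,1.32,2.42,4.5,1.98,2.84])-.02
def fk(q): q=np.array(q)*SG; return A(q)[:,cols]@X, rots(q)[-1]@TL
from scipy.optimize import least_squares
def ik(p,Q,q0s):
    best=None
    for q0 in q0s:
        f=lambda q:(lambda r:np.r_[(r[0]-p)*10,R.from_matrix(Q.T@r[1]).as_rotvec()*2])(fk(q))
        r=least_squares(f,np.clip(q0,lo,hi),bounds=(lo,hi))
        if best is None or r.cost<best.cost: best=r
    return best
E
python3 - <<'E'
from kin import *
print(X.round(4),ERR)
rng=np.random.default_rng(0); q0s=[s['joint_positions'] if 0 else l[0] for l in L]+list(rng.uniform(np.maximum(lo,-1.5),np.minimum(hi,2),(12,7)))
for th in (40,35,30,25,15):
  for sg in(-1,1):
   for nc in(.49,.515):
    p=pose(nc,-.2325,.012,np.radians(th),sg=sg); b=ik(*p,q0s); print(th,sg,nc,'cost',round(b.cost,6),b.x.round(2))
E
```

```text
[0.2204 0.5621 0.365  0.1114] 0.02163625501404489
40 -1 0.49 cost 0.0 [ 0.81  0.92 -0.53  2.39  3.21  0.64  2.26]
40 -1 0.515 cost 0.0 [ 0.8   0.93 -0.57  2.34  3.13  0.6   2.31]
40 1 0.49 cost 0.0 [ 0.8   0.91 -0.51  2.39  3.23  0.64 -0.91]
40 1 0.515 cost 0.0 [ 1.04  1.14 -1.05  2.34  2.53  0.74 -0.11]
35 -1 0.49 cost 0.0 [ 0.93  0.97 -0.8   2.35  2.69  0.56  2.76]
35 -1 0.515 cost 0.0 [ 0.58  0.82 -0.26  2.29  3.48  0.49  1.85]
35 1 0.49 cost 0.0 [ 0.91  0.95 -0.75  2.35  2.76  0.54 -0.46]
35 1 0.515 cost 0.0 [ 0.49  0.81 -0.12  2.29  3.65  0.53 -1.48]
30 -1 0.49 cost 0.0 [ 1.1   1.25 -1.32  2.3   2.02  0.93 -2.81]
30 -1 0.515 cost 0.0 [ 1.05  1.2  -1.26  2.24  2.02  0.86 -2.82]
30 1 0.49 cost 0.0 [ 0.93  0.96 -0.85  2.3   2.38  0.51 -0.12]
30 1 0.515 cost 0.0 [ 0.83  0.9  -0.72  2.24  2.49  0.41 -0.27]
25 -1 0.49 cost 0.0 [ 1.02  1.08 -1.13  2.24  1.92  0.73 -2.81]
25 -1 0.515 cost 0.0 [ 0.67  0.82 -0.49  2.19  2.54  0.22  2.75]
25 1 0.49 cost 0.0 [ 0.69  0.8  -0.46  2.24  2.75  0.24 -0.59]
25 1 0.515 cost 0.0 [ 0.71  0.83 -0.56  2.19  2.37  0.25 -0.22]
15 -1 0.49 cost 0.0 [ 0.43  0.74 -0.14  2.13 -0.55  0.06 -0.52]
15 -1 0.515 cost 0.0 [ 0.28  0.75  0.05  2.07 -1.04  0.18 -0.07]
15 1 0.49 cost 0.0 [ 0.47  0.74 -0.21  2.13  0.34  0.05  1.74]
15 1 0.515 cost 0.0 [ 0.51  0.77 -0.32  2.07  0.83  0.14  1.24]
```

Run:
```python
from kin import *
import itertools
for c in ([0,1,3,5],[0,1,2,3,4,5],[0,1,3,5,6],[0,1,2,3,4,5,6]):
    x,_,rk,sv=np.linalg.lstsq(M[:,c],Y,rcond=None); print(c,x.round(4),np.abs(M[:,c]@x-Y).round(4),sv.round(2))
# SRS with wrist offset after 5 / d1 unknown
print(np.linalg.norm(L[0][0]))
```

```text
[0, 1, 3, 5] [0.2204 0.5621 0.365  0.1114] [0.0001 0.0216 0.0012 0.002  0.0041 0.0017 0.0021 0.0025 0.0005] [3.04 1.46 0.59 0.53]
[0, 1, 2, 3, 4, 5] [ 0.2028  1.1282 -0.5695  0.5831  0.1273  0.6715] [0.0007 0.0175 0.     0.0018 0.0075 0.0008 0.0018 0.0069 0.0007] [3.33 2.45 0.64 0.58 0.43 0.01]
[0, 1, 3, 5, 6] [ 0.2537  0.5402  0.3608  0.1285 -0.0163] [0.0002 0.0218 0.001  0.0005 0.0016 0.0016 0.0002 0.0012 0.0006] [3.05 1.97 1.24 0.54 0.09]
[0, 1, 2, 3, 4, 5, 6] [ 0.23    1.0899 -0.5484  0.5717  0.1227  0.6645 -0.013 ] [0.0007 0.0178 0.0001 0.0037 0.0054 0.0007 0.0035 0.0057 0.0007] [3.34 2.61 1.58 0.63 0.43 0.1  0.01]
1.9032267337340552
```

```bash
cat > plan.py <<'E'
from kin import *
from scipy.interpolate import interp1d
def cur():
    s=readout.observe(); return np.array(s['joint_positions']),(np.array(s['position']),R.from_quat(s['tool_rot']).as_matrix())
q,B=cur()
goal=pose(.475,-.2325,.09,np.radians(40),sg=1)
b=ik(*goal,[np.array([.8,.9,-.5,2.35,3.1,.6,-.9]),np.array([.95,.95,-.75,2.3,2.7,.6,-.5])]); print('goal',b.cost,b.x.round(2))
m1=q.copy(); m1[5]=.4; m1[3]-=.15
m2=(m1+b.x)/2; m2[5]=.4
N=27; W=np.array([q,m1,m2,b.x]); kn=[0,3,15,N]
Q=interp1d(kn,W,axis=0)(np.arange(1,N+1))
f0=fk(q)[0]
last=B[1]; 
for i,x in enumerate(Q):
    p,Ro=fk(x); p=p+(B[0]-f0)*(1-(i+1)/N); p=p if i<N-1 else goal[0]
    print(i+1,x.round(2),'tipz',(p[2]+.173*Ro[2,2]).round(3),'d',np.degrees(R.from_matrix(last.T@Ro).magnitude()).round(1),p.round(3), rel(B,(p,Ro)).round(3).tolist()); last=Ro
E
python3 plan.py
```

```text
goal 4.301810073910659e-13 [ 0.9   0.72 -0.63  2.4   3.2   0.45 -0.93]
1 [ 1.26  0.66 -1.02  2.12 -1.36  0.14  0.62] tipz 0.236 d 7.3 [ 0.443 -0.218  0.344] [0.068, 0.108, -0.004, 0.024, 0.006, -0.002]
2 [ 1.26  0.66 -1.02  2.07 -1.36  0.27  0.62] tipz 0.272 d 7.3 [ 0.458 -0.22   0.364] [0.137, 0.216, -0.014, 0.048, 0.012, -0.006]
3 [ 1.26  0.66 -1.02  2.02 -1.36  0.4   0.62] tipz 0.31 d 7.3 [ 0.471 -0.222  0.385] [0.206, 0.322, -0.03, 0.071, 0.017, -0.012]
4 [ 1.24  0.66 -1.    2.04 -1.17  0.4   0.55] tipz 0.284 d 8.0 [ 0.463 -0.214  0.371] [0.243, 0.252, -0.147, 0.058, 0.008, -0.006]
5 [ 1.23  0.67 -0.99  2.06 -0.98  0.4   0.49] tipz 0.258 d 8.0 [ 0.455 -0.208  0.356] [0.277, 0.181, -0.263, 0.043, -0.0, 0.0]
6 [ 1.21  0.67 -0.97  2.07 -0.79  0.4   0.42] tipz 0.233 d 8.0 [ 0.446 -0.203  0.342] [0.309, 0.11, -0.38, 0.028, -0.007, 0.006]
7 [ 1.2   0.67 -0.95  2.09 -0.6   0.4   0.36] tipz 0.208 d 8.0 [ 0.437 -0.2    0.328] [0.337, 0.038, -0.497, 0.013, -0.013, 0.01]
8 [ 1.18  0.67 -0.94  2.1  -0.41  0.4   0.29] tipz 0.185 d 8.0 [ 0.428 -0.199  0.315] [0.362, -0.033, -0.615, -0.001, -0.
[... 1841 characters left out ...]
16, -2.399, -0.088, -0.012, 0.051]
23 [ 0.96  0.71 -0.69  2.34  2.44  0.43 -0.68] tipz 0.078 d 7.6 [ 0.399 -0.206  0.227] [0.273, -0.479, -2.532, -0.086, -0.018, 0.055]
24 [ 0.94  0.72 -0.68  2.35  2.63  0.44 -0.74] tipz 0.082 d 7.6 [ 0.4   -0.198  0.225] [0.238, -0.427, -2.664, -0.084, -0.025, 0.059]
25 [ 0.93  0.72 -0.66  2.37  2.82  0.44 -0.8 ] tipz 0.085 d 7.6 [ 0.401 -0.189  0.224] [0.203, -0.36, -2.792, -0.082, -0.033, 0.062]
26 [ 0.91  0.72 -0.64  2.38  3.01  0.44 -0.87] tipz 0.088 d 7.7 [ 0.4   -0.178  0.224] [0.166, -0.276, -2.917, -0.081, -0.043, 0.065]
27 [ 0.9   0.72 -0.63  2.4   3.2   0.45 -0.93] tipz 0.09 d 7.7 [ 0.398 -0.166  0.223] [0.13, -0.174, -3.036, -0.08, -0.055, 0.067]
```

{"api": "carry_out", "payload": {
  "moves": [
    [0.068,0.108,-0.004,0.024,0.006,-0.002,0.04],
    [0.137,0.216,-0.014,0.048,0.012,-0.006,0.04],
    [0.206,0.322,-0.03,0.071,0.017,-0.012,0.04],
    [0.243,0.252,-0.147,0.058,0.008,-0.006,0.04],
    [0.277,0.181,-0.263,0.043,0,0,0.04],
    [0.309,0.11,-0.38,0.028,-0.007,0.006,0.04],
    [0.337,0.038,-0.497,0.013,-0.013,0.01,0.04],
    [0.362,-0.033,-0.615,0,-0.016,0.014,0.04],
    [0.383,-0.102,-0.734,-0.016,-0.019,0.017,0.04],
    [0.401,-0.169,-0.853,-0.029,-0.02,0.02,0.04]
  ]
}}

```text
t: 2.4
position: [0.4144, -0.1939, 0.2901]
tool_rot: [0.763, 0.589, 0.256, -0.074]
ft_force: [-0.0, 1.2, -0.5]
finger_gap: 0.0399
grasp_force: 0.0
```

```bash
python3 pr.py >/dev/null; python3 st.py; sed -i "s/^m1=.*$/m1=q.copy(); m1[5]=max(q[5],.3)/; s/^N=27.*$/N=18; W=np.array([q,m1,m2,b.x]); kn=[0,1,9,N]/" plan.py; python3 plan.py
```

```text
t 2.4 p [ 0.4144 -0.1939  0.2901] tip n,t,z 0.439 -0.2008 0.1416 tilt 30.9 q [ 0.95  0.59 -0.6   2.12 -0.49  0.46  0.62] f [-0.   1.2 -0.5] gap 0.039864036676681154
goal 5.624510539586151e-13 [ 1.04  0.82 -0.9   2.39  2.74  0.48 -0.46]
1 [ 0.95  0.59 -0.6   2.12 -0.49  0.46  0.62] tipz 0.142 d 0.0 [ 0.415 -0.194  0.29 ] [0.0, 0.0, 0.0, 0.0, 0.0, 0.0]
2 [ 0.96  0.6  -0.62  2.14 -0.28  0.45  0.55] tipz 0.124 d 8.2 [ 0.405 -0.194  0.279] [0.066, -0.056, -0.114, -0.007, -0.011, 0.007]
3 [ 0.96  0.62 -0.64  2.15 -0.08  0.45  0.49] tipz 0.109 d 8.1 [ 0.397 -0.195  0.269] [0.123, -0.109, -0.232, -0.014, -0.02, 0.012]
4 [ 0.97  0.63 -0.66  2.17  0.12  0.44  0.42] tipz 0.096 d 8.0 [ 0.39  -0.196  0.26 ] [0.17, -0.161, -0.354, -0.021, -0.028, 0.017]
5 [ 0.97  0.65 -0.68  2.19  0.32  0.43  0.35] tipz 0.084 d 8.0 [ 0.384 -0.198  0.252] [0.208, -0.21, -0.479, -0.027, -0.034, 0.022]
6 [ 0.98  0.66 -0.69  2.2   0.52  0.42  0.29] tipz 0.075 d 8.0 [ 0.38  -0.2    0.245] [0.236, -0.255, -0.608, -0.033, -0.038, 0.026]
7 [ 0.98  0.67 -0.71  2.22  0.72  0.42  0.22] tipz 0.068 d 7.9 [ 0.378 -0.202  0.238]
[... 811 characters left out ...]
481, -1.492, -0.044, -0.04, 0.05]
14 [ 1.02  0.77 -0.83  2.33  2.02  0.45 -0.22] tipz 0.059 d 7.2 [ 0.388 -0.196  0.217] [0.177, -0.504, -1.613, -0.041, -0.038, 0.054]
15 [ 1.03  0.78 -0.85  2.35  2.2   0.46 -0.28] tipz 0.064 d 7.3 [ 0.391 -0.19   0.217] [0.129, -0.524, -1.734, -0.036, -0.037, 0.057]
16 [ 1.03  0.79 -0.87  2.36  2.38  0.47 -0.34] tipz 0.071 d 7.4 [ 0.394 -0.184  0.218] [0.071, -0.539, -1.853, -0.029, -0.036, 0.06]
17 [ 1.04  0.81 -0.88  2.38  2.56  0.47 -0.4 ] tipz 0.08 d 7.5 [ 0.397 -0.176  0.22 ] [0.002, -0.549, -1.97, -0.021, -0.035, 0.062]
18 [ 1.04  0.82 -0.9   2.39  2.74  0.48 -0.46] tipz 0.09 d 7.6 [ 0.398 -0.166  0.223] [-0.078, -0.554, -2.086, -0.011, -0.036, 0.064]
```

{"api": "carry_out", "payload": {
  "moves": [
    [0.066,-0.056,-0.114,-0.007,-0.011,0.007,0.04],
    [0.123,-0.109,-0.232,-0.014,-0.02,0.01,0.04],
    [0.17,-0.161,-0.354,-0.021,-0.028,0.012,0.04],
    [0.208,-0.21,-0.479,-0.027,-0.034,0.015,0.04],
    [0.236,-0.255,-0.608,-0.033,-0.038,0.018,0.04],
    [0.253,-0.296,-0.739,-0.038,-0.041,0.02,0.04],
    [0.261,-0.333,-0.873,-0.042,-0.042,0.022,0.04],
    [0.258,-0.364,-1.009,-0.044,-0.043,0.025,0.04],
    [0.262,-0.395,-1.129,-0.046,-0.043,0.028,0.04],
    [0.256,-0.426,-1.25,-0.047,-0.043,0.03,0.04]
  ]
}}

```text
t: 3.4
position: [0.3758, -0.2089, 0.2343]
tool_rot: [0.298, 0.947, 0.024, 0.118]
ft_force: [-0.2, -0.4, 0.7]
finger_gap: 0.0398
grasp_force: 0.0
```

```bash
python3 pr.py >/dev/null; python3 st.py; sed -i "s/^N=18.*$/N=10; W=np.array([q,b.x]); kn=[0,N]/" plan.py; python3 plan.py;  python3 -c "
from kin import *; print(X,ERR)"
```

```text
t 3.4 p [ 0.3758 -0.2089  0.2343] tip n,t,z 0.3739 -0.2817 0.0663 tilt 13.8 q [ 0.63  0.57 -0.21  2.28  0.38  0.07  1.06] f [-0.2 -0.4  0.7] gap 0.039795789764435645
goal 3.4380781595629647e-14 [ 1.04  0.82 -0.9   2.4   2.73  0.49 -0.46]
1 [ 0.67  0.6  -0.28  2.3   0.61  0.12  0.9 ] tipz 0.055 d 6.1 [ 0.371 -0.202  0.225] [-0.0, 0.055, -0.091, 0.01, 0.002, 0.008]
2 [ 0.71  0.62 -0.35  2.31  0.85  0.16  0.75] tipz 0.046 d 5.6 [ 0.367 -0.197  0.217] [0.004, 0.091, -0.182, 0.018, 0.003, 0.014]
3 [ 0.75  0.65 -0.41  2.32  1.08  0.2   0.6 ] tipz 0.04 d 5.3 [ 0.364 -0.194  0.211] [0.01, 0.104, -0.272, 0.023, 0.003, 0.02]
4 [ 0.79  0.67 -0.48  2.33  1.32  0.24  0.45] tipz 0.035 d 5.1 [ 0.363 -0.192  0.206] [0.013, 0.094, -0.361, 0.026, 0.004, 0.024]
5 [ 0.83  0.7  -0.55  2.34  1.56  0.28  0.3 ] tipz 0.033 d 5.2 [ 0.365 -0.19   0.203] [0.009, 0.058, -0.446, 0.026, 0.006, 0.028]
6 [ 0.87  0.72 -0.62  2.35  1.79  0.32  0.15] tipz 0.033 d 5.7 [ 0.369 -0.188  0.201] [-0.006, -0.001, -0.524, 0.024, 0.01, 0.03]
7 [ 0.92  0.74 -0.69  2.36  2.03  0.36 -0.  ] tipz 0.038 d 6.3 [ 0.375 -0.185  0.202] [-0.036, -0.082, -0.594, 0.02, 0.015, 0.031]
8 [ 0.96  0.77 -0.76  2.37  2.26  0.4  -0.16] tipz 0.049 d 7.1 [ 0.383 -0.181  0.206] [-0.084, -0.181, -0.655, 0.016, 0.024, 0.029]
9 [ 1.    0.79 -0.83  2.38  2.5   0.44 -0.31] tipz 0.065 d 8.0 [ 0.391 -0.175  0.212] [-0.152, -0.295, -0.705, 0.012, 0.034, 0.024]
10 [ 1.04  0.82 -0.9   2.4   2.73  0.49 -0.46] tipz 0.09 d 8.9 [ 0.398 -0.166  0.223] [-0.242, -0.418, -0.745, 0.009, 0.046, 0.016]
[0.21598895 0.56263742 0.36294586 0.10973449] 0.02157001931960103
```

```bash
sed -i "s/^N=10.*$/m1=q+(b.x-q)*.12; m1[5]=.25; m2=q+(b.x-q)*.5; m2[5]=.5; m1[3]-=.05; m2[3]-=.1\nN=18; W=np.array([q,m1,m2,b.x]); kn=[0,2,9,N]/; s/-.2325,.09,/-.2325,.12,/" plan.py; python3 plan.py
```

```text
goal 3.9924648231479287e-13 [ 1.07  0.74 -0.93  2.37  2.67  0.4  -0.43]
1 [ 0.65  0.58 -0.25  2.26  0.51  0.16  0.97] tipz 0.062 d 4.7 [ 0.377 -0.21   0.232] [0.032, 0.056, -0.051, -0.001, -0.001, 0.002]
2 [ 0.68  0.59 -0.29  2.24  0.65  0.25  0.88] tipz 0.06 d 4.6 [ 0.378 -0.215  0.232] [0.079, 0.096, -0.101, -0.004, -0.004, 0.003]
3 [ 0.71  0.6  -0.33  2.24  0.78  0.29  0.8 ] tipz 0.058 d 2.9 [ 0.378 -0.216  0.23 ] [0.101, 0.104, -0.147, -0.004, -0.005, 0.005]
4 [ 0.73  0.61 -0.37  2.24  0.9   0.32  0.72] tipz 0.057 d 2.9 [ 0.378 -0.218  0.229] [0.125, 0.102, -0.192, -0.006, -0.006, 0.006]
5 [ 0.75  0.62 -0.41  2.24  1.02  0.36  0.64] tipz 0.057 d 3.0 [ 0.38  -0.22   0.228] [0.15, 0.091, -0.235, -0.009, -0.008, 0.007]
6 [ 0.78  0.63 -0.45  2.24  1.15  0.39  0.56] tipz 0.058 d 3.0 [ 0.383 -0.223  0.228] [0.176, 0.07, -0.277, -0.012, -0.009, 0.008]
7 [ 0.8   0.64 -0.49  2.23  1.27  0.43  0.48] tipz 0.06 d 3.2 [ 0.386 -0.227  0.229] [0.2, 0.038, -0.317, -0.017, -0.01, 0.008]
8 [ 0.83  0.65 -0.53  2.23  1.4   0.46  0.4 ] tipz 0.064 d 3.4 [ 0.391 -0.23   0.23 ] [0.222, -0.002, -0.354, -
[... 648 characters left out ...]
31, -0.554, -0.022, 0.014, 0.006]
14 [ 0.97  0.71 -0.77  2.31  2.16  0.44 -0.1 ] tipz 0.086 d 4.5 [ 0.403 -0.202  0.237] [0.013, -0.272, -0.593, -0.018, 0.021, 0.004]
15 [ 1.    0.71 -0.81  2.33  2.28  0.43 -0.18] tipz 0.093 d 4.6 [ 0.403 -0.194  0.24 ] [-0.046, -0.312, -0.632, -0.014, 0.028, 0.001]
16 [ 1.02  0.72 -0.85  2.34  2.41  0.42 -0.26] tipz 0.101 d 4.7 [ 0.402 -0.185  0.244] [-0.109, -0.349, -0.67, -0.009, 0.036, -0.003]
17 [ 1.05  0.73 -0.89  2.36  2.54  0.41 -0.34] tipz 0.11 d 4.7 [ 0.401 -0.176  0.248] [-0.174, -0.385, -0.707, -0.004, 0.043, -0.008]
18 [ 1.07  0.74 -0.93  2.37  2.67  0.4  -0.43] tipz 0.12 d 4.7 [ 0.398 -0.166  0.253] [-0.242, -0.418, -0.745, 0.002, 0.05, -0.013]
```

{"api": "carry_out", "payload": {
  "moves": [
    [0.04,0.06,-0.06,-0.001,-0.001,0.0,0.04],
    [0.1,0.104,-0.147,-0.004,-0.005,0.0,0.04],
    [0.15,0.091,-0.235,-0.009,-0.008,0.0,0.04],
    [0.2,0.038,-0.317,-0.017,-0.01,0.0,0.04],
    [0.241,-0.053,-0.389,-0.03,-0.01,0.0,0.04],
    [0.206,-0.098,-0.432,-0.029,-0.004,0.0,0.04],
    [0.166,-0.143,-0.474,-0.027,0.001,0.0,0.04],
    [0.12,-0.188,-0.515,-0.025,0.008,0.0,0.04],
    [0.069,-0.231,-0.554,-0.022,0.014,0.0,0.04],
    [0.013,-0.272,-0.593,-0.018,0.021,0.0,0.04]
  ]
}}

```text
t: 4.4
position: [0.3957, -0.2126, 0.234]
tool_rot: [0.058, 0.984, -0.084, 0.144]
ft_force: [-0.0, 0.8, 0.6]
finger_gap: 0.0402
grasp_force: 0.0
```

```bash
python3 pr.py >/dev/null; python3 st.py; sed -i "s/^m1=q+.*$//; s/^N=18.*$/N=8; W=np.array([q,b.x]); kn=[0,N]/" plan.py; python3 plan.py
```

```text
t 4.4 p [ 0.3957 -0.2126  0.234 ] tip n,t,z 0.3947 -0.3166 0.0707 tilt 19.2 q [ 0.6   0.59 -0.25  2.27  1.79  0.2   0.11] f [-0.   0.8  0.6] gap 0.0402025732517157
goal 1.4831426751460234e-12 [ 0.93  0.65 -0.67  2.38  3.19  0.36 -0.96]
1 [ 0.64  0.6  -0.3   2.29  1.96  0.22 -0.02] tipz 0.071 d 2.6 [ 0.395 -0.21   0.233] [-0.011, -0.03, -0.032, 0.001, 0.003, 0.0]
2 [ 0.68  0.6  -0.35  2.3   2.14  0.24 -0.16] tipz 0.072 d 3.0 [ 0.395 -0.207  0.233] [-0.027, -0.069, -0.063, 0.002, 0.006, 0.0]
3 [ 0.72  0.61 -0.41  2.31  2.31  0.26 -0.29] tipz 0.076 d 3.4 [ 0.396 -0.203  0.233] [-0.049, -0.115, -0.091, 0.001, 0.01, -0.001]
4 [ 0.77  0.62 -0.46  2.33  2.49  0.28 -0.42] tipz 0.08 d 3.8 [ 0.397 -0.198  0.235] [-0.079, -0.168, -0.117, 0.0, 0.015, -0.003]
5 [ 0.81  0.63 -0.51  2.34  2.66  0.3  -0.56] tipz 0.087 d 4.2 [ 0.398 -0.191  0.238] [-0.117, -0.227, -0.141, -0.001, 0.02, -0.007]
6 [ 0.85  0.63 -0.57  2.36  2.84  0.32 -0.69] tipz 0.096 d 4.6 [ 0.399 -0.184  0.242] [-0.163, -0.288, -0.164, -0.002, 0.027, -0.012]
7 [ 0.89  0.64 -0.62  2.37  3.01  0.34 -0.83] tipz 0.107 d 5.0 [ 0.399 -0.176  0.247] [-0.218, -0.352, -0.185, -0.003, 0.035, -0.018]
8 [ 0.93  0.65 -0.67  2.38  3.19  0.36 -0.96] tipz 0.12 d 5.3 [ 0.398 -0.166  0.253] [-0.281, -0.416, -0.205, -0.004, 0.043, -0.025]
```

Past the singularity (j5 is on the right branch). I'll finish the approach.

{"api": "carry_out", "payload": {
  "moves": [
    [-0.027,-0.069,-0.063,0.002,0.006,0,0.04],
    [-0.079,-0.168,-0.117,0,0.015,-0.003,0.04],
    [-0.117,-0.227,-0.141,-0.001,0.02,-0.007,0.04],
    [-0.163,-0.288,-0.164,-0.002,0.027,-0.012,0.04],
    [-0.218,-0.352,-0.185,-0.003,0.035,-0.018,0.04],
    [-0.281,-0.416,-0.205,-0.004,0.043,-0.025,0.04],
    [-0.281,-0.416,-0.205,-0.004,0.043,-0.025,0.04]
  ]
}}

```text
t: 5.1
position: [0.3982, -0.1664, 0.2521]
tool_rot: [-0.08, 0.936, 0.031, 0.34]
ft_force: [-0.8, -0.2, -0.7]
finger_gap: 0.04
grasp_force: 0.0
```

```bash
cat > go.py <<'E'
import sys; from h import *
s=readout.observe(); B=(np.array(s['position']),R.from_quat(s['tool_rot']).as_matrix())
a=list(map(float,sys.argv[1:]))
for i in range(0,len(a),4): print(a[i:i+4],rel(B,pose(a[i],a[i+1],a[i+2],np.radians(a[i+3]))).round(4).tolist())
E
python3 pr.py >/dev/null; python3 st.py; python3 go.py .485 -.2325 .06 40 .49 -.2325 .03 40 .5 -.2325 .015 40 .525 -.2325 .012 40
python3 - <<'E'
from h import *
d=cap('side'); np.savez('e2.npz',**d); im=d['color'][60:300,180:420,::-1]; cv2.imwrite('pics/c.png',cv2.resize(im,None,fx=2.5,fy=2.5,interpolation=cv2.INTER_CUBIC))
E
```

```text
t 5.1 p [ 0.3982 -0.1664  0.2521] tip n,t,z 0.4748 -0.2321 0.1194 tilt 40.0 q [ 1.11  0.78 -1.    2.38  2.55  0.43 -0.3 ] f [-0.8 -0.2 -0.7] gap 0.0399947645767586
[0.485, -0.2325, 0.06, 40.0] [0.0019, -0.0008, -0.0026, 0.0305, -0.0002, 0.0521]
[0.49, -0.2325, 0.03, 40.0] [0.0019, -0.0008, -0.0026, 0.0459, -0.0003, 0.0783]
[0.5, -0.2325, 0.015, 40.0] [0.0019, -0.0008, -0.0026, 0.0479, -0.0004, 0.0962]
[0.525, -0.2325, 0.012, 40.0] [0.0019, -0.0008, -0.0026, 0.0306, -0.0004, 0.1146]
```

View pics/c.png

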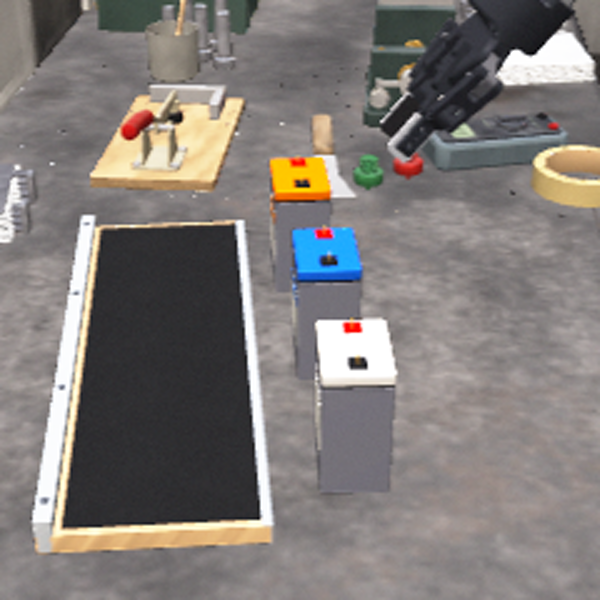

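{"api": "carry_out", "payload": {
  "moves": [
    [0,0,0,0.015,0,0.026,0.04],
    [0,0,0,0.03,0,0.052,0.04],
    [0,0,0,0.046,0,0.078,0.04],
    [0,0,0,0.048,0,0.09,0.04],
    [0,0,0,0.048,0,0.095,0.04],
    [0,0,0,0.048,0,0.095,0.04]
  ]
}}

```text
t: 5.75
position: [0.4235, -0.1626, 0.1495]
tool_rot: [-0.08, 0.936, 0.029, 0.341]
ft_force: [-0.1, 0.2, 0.5]
finger_gap: 0.0401
grasp_force: 0.0
```

```bash
python3 st.py
python3 - <<'E'
from h import *
for c in('side','scene'):
    d=cap(c); P=cloud(d); ok=d['z_map']>0
    N,T,Z=P@n,P@t,P[...,2]
    m=ok&(N>.42)&(N<.515)&(abs(T+.2325)<.06)&(Z>.004)&(Z<.06)
    q=np.stack([N[m],T[m],Z[m]],1); print(c,len(q))
    for z in np.arange(.004,.05,.006):
        k=q[(q[:,2]>=z)&(q[:,2]<z+.006)]
        if len(k): print(z.round(3),len(k),k[:,0].min().round(4),k[:,0].max().round(4),k[:,1].min().round(4),k[:,1].max().round(4))
E
```

```text
t 5.75 p [ 0.4235 -0.1626  0.1495] tip n,t,z 0.5005 -0.2333 0.017 tilt 40.0 q [ 1.01  1.07 -0.94  2.36  2.68  0.68 -0.28] f [-0.1  0.2  0.5] gap 0.04014582639502497
side 407
0.01 3 0.4896 0.4941 -0.2084 -0.2073
0.016 19 0.4835 0.4991 -0.2557 -0.2031
0.022 35 0.4796 0.5012 -0.2558 -0.1974
0.028 50 0.4749 0.5018 -0.2582 -0.1959
0.034 71 0.4689 0.5013 -0.2611 -0.1965
0.04 58 0.4688 0.4969 -0.258 -0.1965
0.046 61 0.4589 0.4913 -0.2592 -0.1803
scene 258
0.004 1 0.4606 0.4606 -0.2316 -0.2316
0.01 1 0.4902 0.4902 -0.2087 -0.2087
0.016 10 0.486 0.5013 -0.2523 -0.2041
0.022 26 0.4801 0.506 -0.2579 -0.1979
0.028 49 0.4758 0.5058 -0.2568 -0.1967
0.034 59 0.4741 0.5013 -0.2605 -0.1975
0.04 38 0.4726 0.4964 -0.2607 -0.1984
0.046 33 0.4596 0.4917 -0.2602 -0.18
```

{"api": "carry_out", "payload": {
  "moves": [
    [0,0,0,0.003,0,0.0035,0.04],
    [0,0,0,0.006,0,0.007,0.04],
    [0,0,0,-0.0017,0,0.0134,0.04],
    [0,0,0,-0.0093,0,0.0199,0.04],
    [0,0,0,-0.0131,0,0.0231,0.04],
    [0,0,0,-0.017,0,0.0263,0.04],
    [0,0,0,-0.0201,0,0.0288,0.04],
    [0,0,0,-0.0231,0,0.0314,0.04],
    [0,0,0,-0.0246,0,0.0327,0.04],
    [0,0,0,-0.0246,0,0.0327,0.04]
  ]
}}

```text
t: 6.85
position: [0.4609, -0.1557, 0.1399]
tool_rot: [-0.08, 0.937, 0.03, 0.34]
ft_force: [-6.6, -0.6, 4.8]
finger_gap: 0.0399
grasp_force: 3.3
```

```bash
cat > bat.py <<'E'
from h import *
for c in('side','scene'):
    d=cap(c); P=cloud(d); N,T,Z=P@n,P@t,P[...,2]
    hsv=cv2.cvtColor(d['color'],cv2.COLOR_RGB2HSV)
    m=(d['z_map']>0)&(N>.5)&(N<.8)&(abs(T+.2325)<.07)&(Z>.088)&(Z<.1)&(hsv[...,0]<40)&(hsv[...,1]>120)
    q=np.stack([N[m],T[m]],1)*1000
    if len(q)>20: r=cv2.minAreaRect(q.astype(np.float32)); print(c,len(q),np.round(r[0],1),np.round(r[1],1),round(r[2],1),'z',np.median(Z[m]).round(4),'N',np.percentile(q[:,0],[2,98]).round(1))
E
python3 st.py; python3 bat.py
```

```text
t 6.85 p [ 0.4609 -0.1557  0.1399] tip n,t,z 0.5381 -0.2326 0.0071 tilt 39.9 q [ 0.95  1.08 -0.92  2.27  2.64  0.64 -0.27] f [-6.6 -0.6  4.8] gap 0.03985257729620999
side 364 [ 567.7 -231.3] [72.3 46.6] 89.9 z 0.0965 N [545.5 590.2]
scene 499 [ 566.6 -232.4] [74.1 47.7] 88.9 z 0.0966 N [544.1 589.1]
```

{"api": "carry_out", "payload": {
  "moves": [
    [0,0,0,-0.0015,0,0.0013,0.04],
    [0,0,0,-0.0031,0,0.0026,0.04],
    [0,0,0,-0.0038,0,0.0032,0.04],
    [0,0,0,-0.0046,0,0.0039,0.04],
    [0,0,0,-0.0046,0,0.0039,0.04]
  ]
}}

```text
t: 7.45
position: [0.4663, -0.1546, 0.1399]
tool_rot: [-0.08, 0.937, 0.03, 0.339]
ft_force: [-8.4, -1.0, 5.7]
finger_gap: 0.04
grasp_force: 4.3
```

```bash
python3 st.py; python3 bat.py
```

```text
t 7.45 p [ 0.4663 -0.1546  0.1399] tip n,t,z 0.5436 -0.2324 0.0071 tilt 39.8 q [ 0.94  1.08 -0.91  2.26  2.63  0.64 -0.26] f [-8.4 -1.   5.7] gap 0.04002906182406577
side 364 [ 572.9 -231.1] [73.  46.7] 89.8 z 0.0964 N [550.4 595.4]
scene 503 [ 572.7 -232. ] [73.5 47.7] 89.7 z 0.0963 N [549.6 594.5]
```

{"api": "carry_out", "payload": {
  "moves": [
    [0,0,0,-0.0012,0,0.001,0.04],
    [0,0,0,-0.0023,0,0.0019,0.04],
    [0,0,0,-0.0023,0,0.0019,0.04]
  ]
}}

```text
t: 7.85
position: [0.4684, -0.1542, 0.1398]
tool_rot: [-0.08, 0.937, 0.03, 0.339]
ft_force: [-11.3, -2.9, 7.6]
finger_gap: 0.04
grasp_force: 6.0
```

```bash
python3 st.py; python3 bat.py
```

```text
t 7.85 p [ 0.4684 -0.1542  0.1398] tip n,t,z 0.5455 -0.2323 0.0068 tilt 39.7 q [ 0.94  1.08 -0.91  2.26  2.63  0.63 -0.26] f [-11.3  -2.9   7.6] gap 0.039999726255680663
side 367 [ 574.8 -230. ] [72.6 46.8] 89.6 z 0.0965 N [552.1 597.5]
scene 506 [ 574.2 -230.9] [72.5 48.1] 89.6 z 0.0964 N [551.3 596.7]
```

{"api": "carry_out", "payload": {
  "moves": [
    [0,0,0,-0.0012,0,0.001,0.04],
    [0,0,0,-0.0023,0,0.0019,0.04],
    [0,0,0,-0.0023,0,0.0019,0.04]
  ]
}}

```text
t: 8.25
position: [0.4689, -0.1539, 0.14]
tool_rot: [-0.08, 0.938, 0.03, 0.337]
ft_force: [-21.9, -5.8, 17.9]
finger_gap: 0.04
grasp_force: 11.5
```

```bash
python3 st.py; python3 bat.py
```

```text
t 8.25 p [ 0.4689 -0.1539  0.14  ] tip n,t,z 0.5456 -0.2323 0.0066 tilt 39.5 q [ 0.93  1.08 -0.91  2.25  2.62  0.63 -0.26] f [-21.9  -5.8  17.9] gap 0.039996697149964205
side 362 [ 574.3 -230.5] [71.3 48. ] 87.7 z 0.0966 N [552.2 597.4]
scene 505 [ 574.3 -231.4] [47.4 74.1] 0.6 z 0.0965 N [551.4 596.6]
```

{"api": "carry_out", "payload": {
  "moves": [
    [0,0,0,0.0077,0,-0.0064,0.04],
    [0,0,0,0.0153,0,-0.0129,0.04],
    [0,0,0,0.002,0,-0.028,0.04],
    [0,0,0,-0.014,0,-0.048,0.04],
    [0,0,0,-0.027,0,-0.0635,0.04],
    [0,0,0,-0.027,0,-0.0635,0.04]
  ]
}}

```text
t: 8.95
position: [0.4551, -0.1572, 0.2085]
tool_rot: [-0.081, 0.935, 0.028, 0.343]
ft_force: [-0.1, 0.1, 0.0]
finger_gap: 0.0403
grasp_force: 0.0
```

```bash
python3 st.py; python3 bat.py; python3 go.py .545 -.2315 .074 40 .56 -.2315 .075 40 .58 -.2315 .08 40 .60 -.2315 .085 40 .61 -.2315 .088 40
```

```text
t 8.95 p [ 0.4551 -0.1572  0.2085] tip n,t,z 0.5332 -0.2336 0.0765 tilt 40.3 q [ 0.98  0.91 -0.94  2.28  2.55  0.51 -0.27] f [-0.1  0.1  0. ] gap 0.04032106049601462
side 365 [ 574.8 -230.8] [46.9 74. ] 0.3 z 0.0966 N [552.  597.5]
scene 497 [ 574.3 -231.5] [47.2 74.4] 0.4 z 0.0966 N [551.5 596.4]
[0.545, -0.2315, 0.074, 40.0] [-0.0021, 0.0009, -0.0018, -0.0107, 0.002, 0.0083]
[0.56, -0.2315, 0.075, 40.0] [-0.0021, 0.0009, -0.0018, -0.0228, 0.002, 0.0172]
[0.58, -0.2315, 0.08, 40.0] [-0.0021, 0.0009, -0.0018, -0.0413, 0.0021, 0.0262]
[0.6, -0.2315, 0.085, 40.0] [-0.0021, 0.0009, -0.0018, -0.0598, 0.0021, 0.0352]
[0.61, -0.2315, 0.088, 40.0] [-0.0021, 0.0009, -0.0018, -0.0694, 0.0021, 0.0394]
```

Battery still upright against the edge. Now I'll push near the top, first halfway.

{"api": "carry_out", "payload": {
  "moves": [
    [0,0,0,-0.006,0.001,0.005,0.04],
    [0,0,0,-0.011,0.002,0.008,0.04],
    [0,0,0,-0.015,0.002,0.0115,0.04],
    [0,0,0,-0.019,0.002,0.0145,0.04],
    [0,0,0,-0.023,0.002,0.017,0.04],
    [0,0,0,-0.028,0.002,0.0195,0.04],
    [0,0,0,-0.033,0.002,0.022,0.04],
    [0,0,0,-0.033,0.002,0.022,0.04]
  ]
}}

```text
t: 9.85
position: [0.4934, -0.1482, 0.2105]
tool_rot: [-0.08, 0.936, 0.03, 0.342]
ft_force: [-0.7, -0.4, 1.2]
finger_gap: 0.0398
grasp_force: 0.6
```

```bash
python3 st.py
python3 - <<'E'
from h import *
d=cap('side'); im=d['color'][110:230,180:340,::-1]; e=cap('scene')['color'][100:220,250:410,::-1]
cv2.imwrite('pics/d.png',cv2.resize(np.hstack([im,e]),None,fx=2.5,fy=2.5,interpolation=cv2.INTER_CUBIC))
E
```

```text
t 9.85 p [ 0.4934 -0.1482  0.2105] tip n,t,z 0.572 -0.2308 0.0782 tilt 40.1 q [ 0.9   0.9  -0.9   2.19  2.49  0.46 -0.25] f [-0.7 -0.4  1.2] gap 0.039761826621708005
```

View pics/d.png

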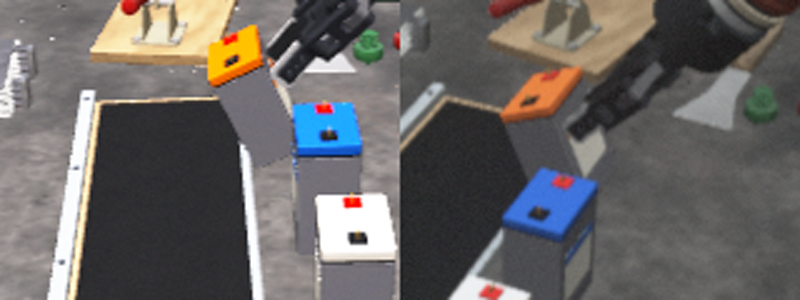

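The orange battery (lid at (235,55) in the left crop) leans about 25° over the edge with the fingers behind it, so I'll keep pushing.

{"api": "carry_out", "payload": {
  "moves": [
    [0,0,0,-0.006,0,0.003,0.04],
    [0,0,0,-0.012,0,0.006,0.04],
    [0,0,0,-0.018,0,0.009,0.04],
    [0,0,0,-0.024,0,0.012,0.04],
    [0,0,0,-0.03,0,0.015,0.04],
    [0,0,0,-0.036,0,0.017,0.04],
    [0,0,0,-0.036,0,0.017,0.04],
    [0,0,0,-0.036,0,0.017,0.04]
  ]
}}

```text
t: 10.75
position: [0.5304, -0.1424, 0.2204]
tool_rot: [-0.08, 0.936, 0.029, 0.341]
ft_force: [0.2, -0.4, -0.8]
finger_gap: 0.0399
grasp_force: 0.0
```

```bash
python3 st.py
python3 - <<'E'
from h import *
d=cap('side'); im=d['color'][110:230,180:340,::-1]; e=cap('scene')['color'][100:220,250:410,::-1]
cv2.imwrite('pics/f.png',cv2.resize(np.hstack([im,e]),None,fx=2.5,fy=2.5,interpolation=cv2.INTER_CUBIC))
E
```

```text
t 10.75 p [ 0.5304 -0.1424  0.2204] tip n,t,z 0.6092 -0.2317 0.0879 tilt 40.0 q [ 0.83  0.87 -0.85  2.1   2.42  0.38 -0.22] f [ 0.2 -0.4 -0.8] gap 0.03991014103125717
```

View pics/f.png

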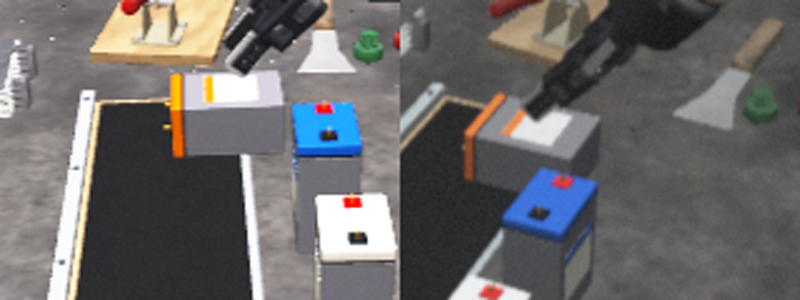

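The battery has fallen flat, with its terminals towards the rail (165,125). I'll retract and verify.

{"api": "carry_out", "payload": {
  "moves": [
    [0,0,0,0,0,-0.02,0.04],
    [0,0,0,-0.01,0,-0.05,0.04],
    [0,0,0,-0.02,0,-0.08,0.04],
    [0,0,0,-0.02,0,-0.1,0.04],
    [0,0,0,-0.02,0,-0.1,0.04],
    [0,0,0,-0.02,0,-0.1,0.04]
  ]
}}

```text
t: 11.45
position: [0.4818, -0.1511, 0.3097]
tool_rot: [-0.08, 0.936, 0.029, 0.341]
ft_force: [-0.1, 1.2, -0.5]
finger_gap: 0.0401
grasp_force: 0.0
```

```bash
python3 st.py
python3 - <<'E'
from h import *
for c in('side','scene'):
    d=cap(c); P=cloud(d); N,T,Z=P@n,P@t,P[...,2]; ok=d['z_map']>0
    m=ok&(N>.54)&(N<.75)&(abs(T+.2325)<.07)&(Z>.05)&(Z<.08)
    q=np.stack([N[m],T[m],Z[m]],1); 
    top=q[q[:,2]>np.median(q[:,2])-.004]
    r=cv2.minAreaRect((top[:,:2]*1000).astype(np.float32)); co=np.linalg.lstsq(np.c_[top[:,:2],np.ones(len(top))],top[:,2],rcond=None)[0]
    print(c,len(top),np.round(r[0],1),np.round(r[1],1),round(r[2],1),'z',np.median(top[:,2]).round(4),'slope',co[:2].round(3),'N',np.percentile(top[:,0],[1,99]).round(4))
    for nm,c0 in(('blue',(.5503,.0003)),('white',(.5217,.137))):
        k=ok&(np.hypot(P[...,0]-c0[0],P[...,1]-c0[1])<.06)&(Z>.088)&(Z<.1); r=cv2.minAreaRect((P[k][:,:2]*1000).astype(np.float32)); print(nm,np.round(r[0],1))
E
```

```text
t 11.45 p [ 0.4818 -0.1511  0.3097] tip n,t,z 0.5599 -0.232 0.1771 tilt 40.0 q [ 0.9   0.62 -0.82  2.16  2.32  0.17 -0.21] f [-0.1  1.2 -0.5] gap 0.04011617585468812
side 696 [ 614.  -231.4] [95.2 75.3] 0.6 z 0.0626 slope [ 0.    -0.015] N [0.5674 0.6615]
blue [550.1   0.8]
white [521.6 138.3]
scene 894 [ 614.2 -231.7] [73.9 97.7] 88.8 z 0.0627 slope [ 0.003 -0.009] N [0.5668 0.6606]
blue [550.   0.]
white [521.3 135.9]
```

It lies flat (slope about 0), but its foot end overhangs the edge by 30 mm. I'll nudge it gently along the rubber so it's fully supported.

```bash
python3 go.py .535 -.2315 .12 40 .535 -.2315 .06 40 .535 -.2315 .032 40 .56 -.2315 .032 40 .58 -.2315 .032 40 .595 -.2315 .032 40
```

```text
[0.535, -0.2315, 0.12, 40.0] [-0.0006, -0.0009, -0.0031, 0.0555, -0.0001, 0.027]
[0.535, -0.2315, 0.06, 40.0] [-0.0006, -0.0009, -0.0031, 0.0941, -0.0002, 0.073]
[0.535, -0.2315, 0.032, 40.0] [-0.0006, -0.0009, -0.0031, 0.112, -0.0002, 0.0945]
[0.56, -0.2315, 0.032, 40.0] [-0.0006, -0.0009, -0.0031, 0.0929, -0.0001, 0.1105]
[0.58, -0.2315, 0.032, 40.0] [-0.0006, -0.0009, -0.0031, 0.0775, -0.0001, 0.1234]
[0.595, -0.2315, 0.032, 40.0] [-0.0006, -0.0009, -0.0031, 0.066, -0.0, 0.133]
```

{"api": "carry_out", "payload": {
  "moves": [
    [0,0,0,0.028,0,0.013,0.04],
    [0,0,0,0.0555,0,0.027,0.04],
    [0,0,0,0.075,0,0.05,0.04],
    [0,0,0,0.094,0,0.073,0.04],
    [0,0,0,0.112,0,0.0945,0.04],
    [0,0,0,0.104,0,0.101,0.04],
    [0,0,0,0.097,0,0.107,0.04],
    [0,0,0,0.093,0,0.1105,0.04],
    [0,0,0,0.089,0,0.1135,0.04],
    [0,0,0,0.0852,0,0.117,0.04]
  ]
}}

```text
t: 12.55
position: [0.4909, -0.1485, 0.167]
tool_rot: [-0.081, 0.936, 0.029, 0.34]
ft_force: [-8.0, -1.6, 4.7]
finger_gap: 0.0401
grasp_force: 4.3
```

```bash
python3 st.py; python3 go.py .580 -.2315 .032 40 .595 -.2315 .032 40
```

```text
t 12.55 p [ 0.4909 -0.1485  0.167 ] tip n,t,z 0.5691 -0.2309 0.0343 tilt 39.9 q [ 0.91  1.02 -0.92  2.21  2.54  0.57 -0.23] f [-8.  -1.6  4.7] gap 0.04005241469063227
[0.58, -0.2315, 0.032, 40.0] [-0.0013, -0.0011, -0.0004, -0.0066, -0.0008, 0.0087]
[0.595, -0.2315, 0.032, 40.0] [-0.0013, -0.0011, -0.0004, -0.0181, -0.0008, 0.0184]
```

{"api": "carry_out", "payload": {
  "moves": [
    [0,0,0,-0.0035,0,0.003,0.04],
    [0,0,0,-0.007,0,0.006,0.04],
    [0,0,0,-0.0105,0,0.009,0.04],
    [0,0,0,-0.014,0,0.012,0.04],
    [0,0,0,-0.0175,0,0.015,0.04],
    [0,0,0,-0.02,0,0.017,0.04],
    [0,0,0,-0.02,0,0.017,0.04]
  ]
}}

```text
t: 13.25
position: [0.5174, -0.1441, 0.1669]
tool_rot: [-0.081, 0.936, 0.029, 0.341]
ft_force: [-5.0, 0.3, 0.5]
finger_gap: 0.0399
grasp_force: 2.3
```

{"api": "carry_out", "payload": {
  "moves": [
    [0,0,0,0.007,0,-0.006,0.04],
    [0,0,0,0.02,0,-0.017,0.04],
    [0,0,0,0.01,0,-0.045,0.04],
    [0,0,0,-0.01,0,-0.08,0.04],
    [0,0,0,-0.03,0,-0.1,0.04],
    [0,0,0,-0.03,0,-0.1,0.04],
    [0,0,0,-0.03,0,-0.1,0.04]
  ]
}}

```text
t: 13.95
position: [0.4773, -0.1517, 0.2626]
tool_rot: [-0.08, 0.936, 0.028, 0.342]
ft_force: [-0.7, -0.9, -0.5]
finger_gap: 0.0403
grasp_force: 0.0
```

```bash
python3 st.py
python3 - <<'E'
from h import *
ims=[]
for c in('side','scene'):
    d=cap(c); P=cloud(d); N,T,Z=P@n,P@t,P[...,2]; ok=d['z_map']>0
    m=ok&(N>.54)&(N<.75)&(abs(T+.2325)<.07)&(Z>.05)&(Z<.08)
    q=np.stack([N[m],T[m],Z[m]],1); top=q[q[:,2]>np.median(q[:,2])-.004]
    r=cv2.minAreaRect((top[:,:2]*1000).astype(np.float32))
    print(c,len(top),np.round(r[0],1),np.round(r[1],1),round(r[2],1),'z',np.median(top[:,2]).round(4),'N',np.percentile(top[:,0],[1,99]).round(4))
    ims.append(d['color'][60:300,150:410,::-1])
cv2.imwrite('pics/g.png',cv2.resize(np.hstack(ims),None,fx=1.5,fy=1.5,interpolation=cv2.INTER_CUBIC))
E
```

```text
t 13.95 p [ 0.4773 -0.1517  0.2626] tip n,t,z 0.5557 -0.2321 0.1304 tilt 40.2 q [ 0.94  0.76 -0.92  2.2   2.39  0.35 -0.21] f [-0.7 -0.9 -0.5] gap 0.04033796987095512
side 693 [ 650.1 -230.7] [95.8 74.8] 0.1 z 0.0625 N [0.6031 0.6968]
scene 879 [ 649.8 -232.5] [98.1 76.6] 0.9 z 0.0626 N [0.6024 0.6968]
```

View pics/g.png

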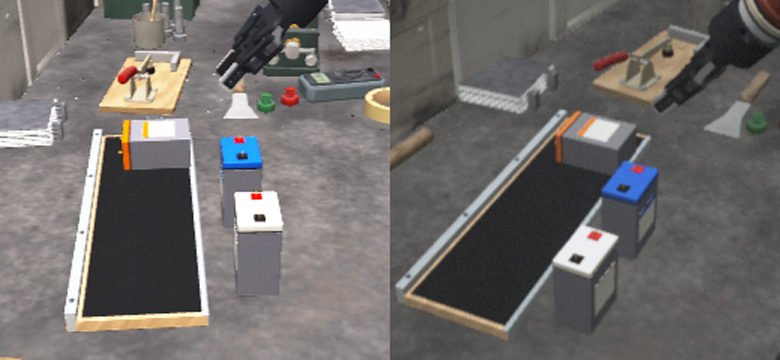

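The orange battery (at (155,145) in the left view) lies flat and wholly on the board with its terminals away. Blue and white are still standing, and the gripper is clear.

```bash
python3 -c "
from station import ctrl; print(ctrl.sign_off())"
```

```text
the job is handed in; nothing more can be done
None
```

The orange-lidded battery was slid to the board's edge and tipped over it, then pushed about 36 mm further because its foot overhung the edge by 30 mm; it now lies flat on the rubber with terminals pointing away, the blue and white batteries still stand in place, the gripper is clear, and I handed the job in at about 14 s.

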